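# Nest the pantry tins and hang the scoop

## Task

Nest the two loose open tins, one after the other, into the open tin that stands in the row on the metal plate, so that all three sit fully home in one upright stack. Then move the scoop from the wooden bin and hang it by its hook over the rim of the top tin, bowl on the outside, and let go. Lower things into place instead of dropping them, and leave the other things on the shelf where they are.

Things in the scene. Friction and masses are not known exactly. Their poses are not given: they have to be found in the camera images.
- base_tin: open round hollow steel tin, 72 mm tall: foot 40 mm across, body tapering out to 55 mm at 44 mm height, short shoulder, then an upright collar 65 mm across from 46 mm up to the rim; wall 2.5 mm. In any of the three places in the row on the metal plate, held there by a magnet: does not move. Origin: centre of the underside; z up along the axis.
- tin_b: Same size and shape as base_tin, 100 to 210 g, loose, upright. Stands in the bamboo tray (floor 6 mm above the shelf) beside the jar. Nested, a tin's shoulder rests on the rim below: its origin is then 27 mm (give or take 1) above that of the tin below, axes in line, its collar all clear above that rim. Origin: centre of the underside; z up.
- tin_c: Same size and shape as base_tin, 100 to 210 g, loose, upright. Stands on the shelf in front of the metal plate. Origin: centre of the underside; z up along the axis.
- scoop: scoop with a hook on its back, 50 to 80 g, hung over the -x wall of the bin, about upright (lean to 0.1 rad). Origin: on the underside of the hook's bridge, mid-gap; z up along the handle, x from handle across the gap to the tongue (at the start into the bin), y across the handle. Wooden handle 12 mm wide (y), 8 mm thick: x -12.5 to -4.5, z -70 to +55 mm. Gap handle to tongue 9 mm.
- scoop_grip (a point): point in the middle of the free upper part of the scoop's handle, 35 mm above the underside of the hook's bridge and 20 mm below the handle's top, x = -8.5 mm in the scoop's frame; axes as the scoop's. The handle is 12 mm wide along y here.
- scoop_tongue (a point): point in the hook's tongue, 2 mm above its lower end and 18 mm below the underside of the bridge. The steel hook is 12 mm wide: bridge z 0 to 4 mm; tongue x +4.5 to +7.5 mm, down to z = -20 mm, in the scoop's frame.
- scoop_bowl (a point): middle of the scoop's small round bowl: 32 mm across, at the foot of the handle on the side away from the hook, centred at x = -27.5 mm, z from -80 to -58 mm in the scoop's frame
- plate: flat dark metal plate lying on the shelf, fixed, 90 mm (x) by 280 mm (y), 4 mm thick; the row of three tins stands on it along its y, 95 mm apart. Origin: centre of the underside; x is across the row, away from the robot. Close behind it stands a fixed closed wooden spice chest, 93 mm tall, its knob to 136 mm.
- bin: open wooden bin, fixed, 120 mm (x) by 140 mm (y), 100 mm tall, wall 5 mm, packets inside at the far side; the scoop hangs on its -x wall. Origin: centre of the underside.
- tray: low bamboo tray, fixed, 150 mm (x) by 190 mm (y), rim 14 mm tall, floor 6 mm. Origin: centre of the underside.
- lidded_tin_a: closed straight steel tin with a flat lid, 63 mm across, 58 mm tall, standing on the metal plate; leave alone. Origin: centre of the underside.
- lidded_tin_b: same as the other lidded tin; leave alone.
- jar: white closed jar with wooden cap, 56 mm across, 85 mm tall, in the bamboo tray 90 to 100 mm from the loose tin (centre to centre); leave alone. Origin: centre of the underside.
- spoon_rest: green plastic spoon rest, 75 by 50 mm, 14 mm tall; leave alone. Origin: centre of the underside.
- carafe: clear glass carafe with wooden stopper, 100 mm across, 205 mm tall, at the far left; leave alone. Origin: centre of the underside.
Things that resemble listed ones, but are neither listed nor needed, are in the scene too. Leave any purple look-alike of the tin_b alone. What is shaped like the tin_c but orange is not meant.

How it is judged (in metres and radians):
On the way, in this order (a step that is already met when the one before it is completed fails the run):
1. one loose tin is nested fully home in the open tin on the plate and let go (((z of tin_b in the frame of base_tin between 0.0235 and 0.03 m and horizontal distance between tin_b and base_tin below 0.005 m and angle between the z axis of tin_b and the z axis of base_tin, either way round below 0.08 rad and linear speed of tin_b below 0.02 m/s and angle between tin_b's own z axis and vertical below 0.1 rad and contact force between the fingers and tin_b below 0.1 N) or (z of tin_c in the frame of base_tin between 0.0235 and 0.03 m and horizontal distance between tin_c and base_tin below 0.005 m and angle between the z axis of tin_c and the z axis of base_tin, either way round below 0.08 rad and linear speed of tin_c below 0.02 m/s and angle between tin_c's own z axis and vertical below 0.1 rad and contact force between the fingers and tin_c below 0.1 N))), for 0.2 s.
2. the other loose tin is nested fully home in that one and let go: a stack of three (((z of tin_b in the frame of base_tin between 0.0235 and 0.03 m and horizontal distance between tin_b and base_tin below 0.005 m and angle between the z axis of tin_b and the z axis of base_tin, either way round below 0.08 rad and linear speed of each of tin_b, tin_c below 0.02 m/s and z of tin_c in the frame of tin_b between 0.0235 and 0.03 m and horizontal distance between tin_c and tin_b below 0.005 m and angle between the z axis of tin_c and the z axis of tin_b, either way round below 0.08 rad and angle between each of tin_b, tin_c's own z axis and vertical below 0.1 rad and contact force between the fingers and tin_b below 0.1 N and contact force between the fingers and tin_c below 0.1 N) or (z of tin_c in the frame of base_tin between 0.0235 and 0.03 m and horizontal distance between tin_c and base_tin below 0.005 m and angle between the z axis of tin_c and the z axis of base_tin, either way round below 0.08 rad and linear speed of each of tin_c, tin_b below 0.02 m/s and z of tin_b in the frame of tin_c between 0.0235 and 0.03 m and horizontal distance between tin_b and tin_c below 0.005 m and angle between the z axis of tin_b and the z axis of tin_c, either way round below 0.08 rad and angle between each of tin_c, tin_b's own z axis and vertical below 0.1 rad and contact force between the fingers and tin_c below 0.1 N and contact force between the fingers and tin_b below 0.1 N))), for 0.2 s.
3. the scoop hangs by its hook over the rim of the top tin, let go (((z of tin_b in the frame of base_tin between 0.0235 and 0.03 m and horizontal distance between tin_b and base_tin below 0.005 m and angle between the z axis of tin_b and the z axis of base_tin, either way round below 0.08 rad and linear speed of each of tin_b, tin_c below 0.02 m/s and z of tin_c in the frame of tin_b between 0.0235 and 0.03 m and horizontal distance between tin_c and tin_b below 0.005 m and angle between the z axis of tin_c and the z axis of tin_b, either way round below 0.08 rad and angle between each of tin_b, tin_c's own z axis and vertical below 0.1 rad and contact force between the fingers and tin_b below 0.1 N and contact force between the fingers and tin_c below 0.1 N) or (z of tin_c in the frame of base_tin between 0.0235 and 0.03 m and horizontal distance between tin_c and base_tin below 0.005 m and angle between the z axis of tin_c and the z axis of base_tin, either way round below 0.08 rad and linear speed of each of tin_c, tin_b below 0.02 m/s and z of tin_b in the frame of tin_c between 0.0235 and 0.03 m and horizontal distance between tin_b and tin_c below 0.005 m and angle between the z axis of tin_b and the z axis of tin_c, either way round below 0.08 rad and angle between each of tin_c, tin_b's own z axis and vertical below 0.1 rad and contact force between the fingers and tin_c below 0.1 N and contact force between the fingers and tin_b below 0.1 N)) and z of scoop in the frame of base_tin between 0.118 and 0.134 m and z of scoop_tongue in the frame of base_tin below 0.12 m and horizontal distance between scoop_tongue and base_tin below 0.033 m and horizontal distance between scoop_bowl and base_tin above 0.04 m and angle between scoop's own z axis and vertical below 0.35 rad and linear speed of scoop below 0.02 m/s and contact force between the fingers and scoop below 0.1 N), for 0.2 s.
At the end, for the whole second after the job is handed in: Three tins in one upright stack (tilt < 0.1 rad), each 23.5 to 30 mm above the one below, within 5 mm of its axis and 0.08 rad. Scoop on the top rim: bridge 118 to 134 mm above the lowest tin's origin, tongue < 33 mm and bowl > 40 mm from its axis, tilt < 0.35 rad. All released, at rest (all of step 3); the robot touches nothing.
It fails at once if a lidded tin on the plate is pushed more than 30 mm or tipped over (distance of any of lidded_tin_a, lidded_tin_b from where it was at the start of the episode above 0.03 m or angle between any of lidded_tin_a, lidded_tin_b's own z axis and vertical above 0.5 rad).
It fails at once if the jar, spoon rest or carafe is pushed more than 30 mm or tipped over (distance of any of jar, spoon_rest, carafe from where it was at the start of the episode above 0.03 m or angle between any of jar, spoon_rest, carafe's own z axis and vertical above 0.5 rad).
It fails at once if a loose tin or the scoop is dropped: it moves faster than 0.7 m/s with no finger on it ((linear speed of tin_b above 0.7 m/s and contact force between the fingers and tin_b below 0.1 N) or (linear speed of tin_c above 0.7 m/s and contact force between the fingers and tin_c below 0.1 N) or (linear speed of scoop above 0.7 m/s and contact force between the fingers and scoop below 0.1 N)).
It also fails if it takes over 59 s, if anything falls off the work surface, if the arm or the gripper's body presses on something with over 40 N, if the wrist force passes 120 N, or if a joint passes its speed limit or range.

## Robot

A 6-joint arm with a two-finger parallel gripper is mounted at the origin on the work surface. World frame = base frame: x ahead of the robot, y to its left, z up, the work surface at z = 0. Lengths are in mm, angles in rad, forces in N, time in s.
With the tool pointing down it reaches from about 400 to 925 mm from the base axis. Payload 12.5 kg.
Tool frame: the origin (TCP) lies at the very end of the fingers, on their centre line; the grasp point (between the pads) lies 19 mm behind it; x points along the fingers, y is the direction in which the jaws open and shut, and the axes are right-handed (so a half turn about x gives the same grasp; the last joint's range is limited). The gripper opens to 95 mm and grips with 3 to 60 N. Pads are 20 mm wide; open, the fingers measure 119 mm over their backs; the gripper's body (75 mm by 180 mm) begins 59 mm behind the grasp point.
Start: joints at [-1.287, 0.491, 1.559, -0, 1.092, -0.106], TCP at [237.526, -578.125, 214.661] pointing down, gripper open.
Joint ranges: [-3.1, 3.1], [-0.84, 2.19], [0.05, 2.79], [-1.13, 4.28], [0.06, 2.93], [-2.69, 2.69]. Speed limits (rad/s): [2.22, 2.22, 2.79, 3.14, 3.14, 3.14].

## Interface

Orientations are given as [roll, pitch, yaw] about the fixed x, y, z axes, in that order (R = Rz(yaw) Ry(pitch) Rx(roll)).
In Python, from cell import env, optics, job gives the robot as it stands.
- The arm moves only by the shell command python3 -m handwheel 'ROWS' [OPENING]. ROWS is JSON, a list of rows, each an object with "travel": the shift along the world's x, y, z in mm, a list of three; "roll": the turn about the world's z in degrees. In form: [{"travel": [dx, dy, dz], "roll": roll}, ...]. A call has 1 to 8 rows; each row is the pose to reach, as a shift and turn from the pose commanded when the call began; what a row does not reach only later rows make up. A row lasts 1/10 s, in which the tool goes at most 50 mm and 8.59 degrees, less where a joint would pass 70% of its speed; a pose out of reach is approached as far as the arm can. A call with a gripper value outside its range is refused whole. OPENING is the closure, from -1 (fully open) to 1 (shut), set as the call begins (- or left out, the last holds). The fingers move at their own pace and stop on an object; the grip force is fixed at half the most. Time passes only in rows, so rows that repeat a pose let the fingers close. It gives the time, the measured TCP pose, the force and the opening at its end, in the units of the state.
- env.state(): the state, without advancing time (a new reading comes with each control period).
- optics.read_camera(name): name is "scene" or "top"; returns the picture (384x512x3 uint8, red, green, blue); there is no depth.
- optics.camera_params(name): a dict with "fx", "fy", "cx", "cy" (pixels), "world_from_camera" (4x4, takes a point from camera to world coordinates). Camera axes: x right, y up, looking along -z (the intrinsics and any distortion apply to the point x, -y, -z); pixel columns grow to the right and rows downward; lengths in mm; the calibration is good to about 2 mm. A picture is of the moment at which its call begins. camera_params takes no time and is no camera call.
- job.job_done(): hands the job in, once; it reports no verdict.
The state is a dict: "t": time; "joints": joint angles; "qvel": joint speeds; "tau": joint torques, N m; "eef_pos": TCP position; "tcp_rot": TCP orientation; "ft_force": force on the tool from outside, world axes, zero at the start; "moment": the same for the moment, N m; "opening": opening from 0.0 (shut) to 1.0 (fully open).
Only numpy, scipy, OpenCV 4.12 (cv2) and the standard library are available. Lean on these libraries where they do the work, as an engineer would, in place of code of your own. Each camera call takes 0.05 s, during which the arm holds its last target.

## Working session

There is one attempt and no reset: what is moved stays moved. The work goes in short steps, Python scripts to look and compute and a shell command to move; the robot and the scene stay as the last step left them, time stands still between calls to the robot, and variables do not carry over. Pictures are saved under pics/ and viewed, and the job is handed in when it is done.

```bash
ls; mkdir -p pics; python3 - <<'E'
from cell import env, optics, job
import cv2, numpy as np
print(env.state())
for n in("scene","top"):
    im=optics.read_camera(n); cv2.imwrite(f"pics/{n}0.png",im[:,:,::-1]); p=optics.camera_params(n); print(n,{k:(np.round(v,3).tolist()) for k,v in p.items()})
E
```

```text
pics
{'t': 0.0, 'joints': array([-1.28655632e+00,  4.91583000e-01,  1.55943973e+00, -5.34670714e-06,
        1.09168452e+00, -1.05578645e-01]), 'qvel': array([-0.00055043,  0.00020671,  0.00104084,  0.00127448,  0.00139573,
       -0.00101276]), 'tau': array([ 2.39918532e-03, -6.12644148e+01, -2.58175617e+01,  6.92441245e-02,
        4.82554967e-02, -1.19432270e-04]), 'eef_pos': array([ 237.47888878, -577.87142914,  214.05052975]), 'tcp_rot': array([-1.67212056,  1.56968173,  1.85929321]), 'ft_force': array([ 0.56388799, -0.32378292,  0.2816454 ]), 'moment': array([-0.0026113, -0.0127795, -0.0195457]), 'opening': 1.0017142315449326}
scene {'fx': 464.342, 'fy': 464.342, 'cx': 260.976, 'cy': 184.829, 'world_from_camera': [[0.521, -0.599, 0.609, 1299.612], [0.854, 0.357, -0.379, -440.428], [0.01, 0.717, 0.697, 966.63], [0.0, 0.0, 0.0, 1.0]]}
top {'fx': 439.148, 'fy': 439.148, 'cx': 251.613, 'cy': 189.247, 'world_from_camera': [[-0.013, 0.997, -0.081, 443.948], [-1.0, -0.013, -0.004, 8.252], [-0.005, 0.08, 0.997, 1142.528], [0.0, 0.0, 0.0, 1.0]]}
```

View pics/scene0.png

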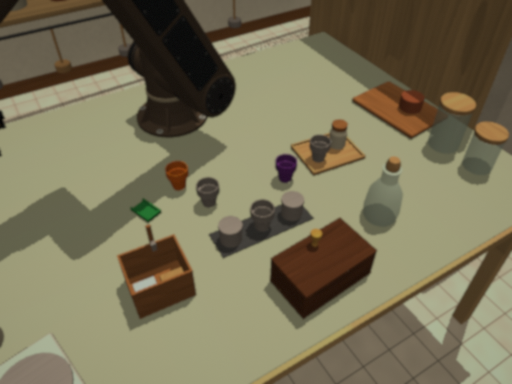

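View pics/top0.png

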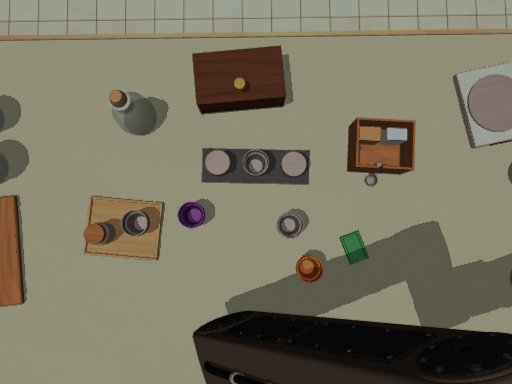

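The top view shows the base tin in the middle of the row at about (256,163), tin_c at (290,225), tin_b at (136,223) with the jar at (98,234), and the scoop at (371,180)–(379,165). The orange (309,269) and purple (191,215) tins are decoys. I'll enlarge the crops next.

```bash
python3 - <<'E'
import cv2, numpy as np
t=cv2.imread("pics/top0.png"); s=cv2.imread("pics/scene0.png")
def c(im,x,y,w,h,k): return cv2.resize(im[y:y+h,x:x+w],None,fx=k,fy=k,interpolation=cv2.INTER_CUBIC)
a=np.vstack([np.hstack([c(t,226,133,60,60,6),c(t,260,195,60,60,6)]) ]); 
b=np.hstack([c(t,85,195,80,60,6)[:, :360],c(t,345,140,60,60,6)])
cv2.imwrite("pics/a.png",np.vstack([a,b])[:720]); 
cv2.imwrite("pics/a1.png",a);cv2.imwrite("pics/b1.png",b)
a=np.hstack([c(s,235,190,60,60,6),c(s,180,165,60,60,6)]);cv2.imwrite("pics/c1.png",a)
a=np.hstack([c(s,295,120,60,60,6),c(s,125,210,60,60,6)]);cv2.imwrite("pics/d1.png",a)
E
```

```text
(no output)
```

View pics/a1.png

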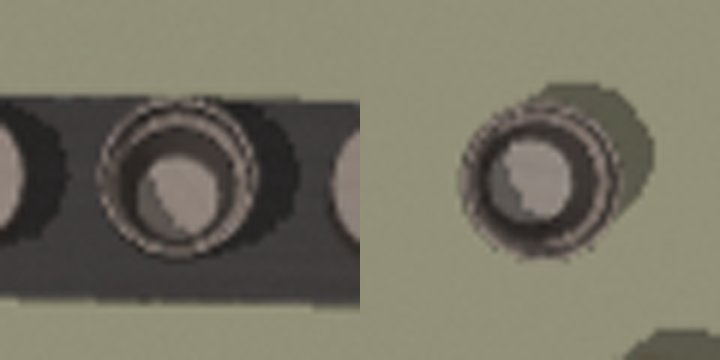

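View pics/b1.png

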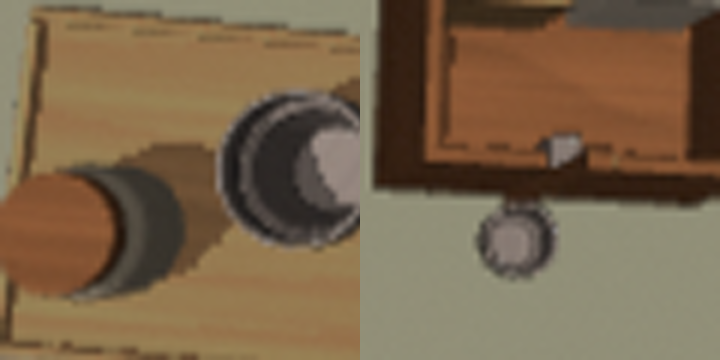

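View pics/c1.png

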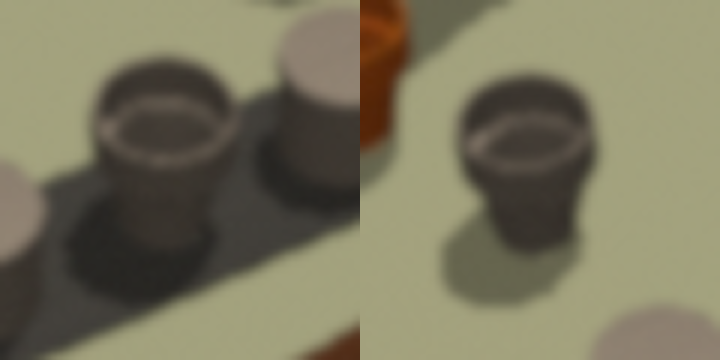

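View pics/d1.png

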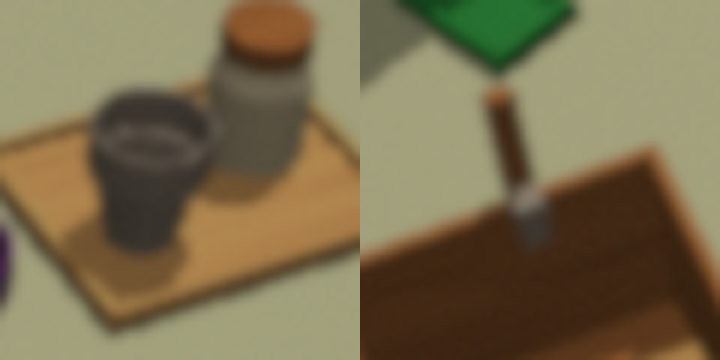

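```bash
cat > h.py <<'E'
import numpy as np, cv2
from cell import env, optics, job
def ray(n,u,v):
    p=optics.camera_params(n);T=np.array(p["world_from_camera"])
    d=np.array([(u-p["cx"])/p["fx"],-(v-p["cy"])/p["fy"],-1.0])
    return T[:3,3],T[:3,:3]@d
def plane(n,u,v,z):
    o,d=ray(n,u,v); return o+d*(z-o[2])/d[2]
def tri(a,b):
    o1,d1=ray("scene",*a);o2,d2=ray("top",*b)
    d1=d1/np.linalg.norm(d1);d2=d2/np.linalg.norm(d2)
    s=np.linalg.lstsq(np.c_[d1,-d2],o2-o1,rcond=None)[0]
    p,q=o1+s[0]*d1,o2+s[1]*d2
    return (p+q)/2,np.linalg.norm(p-q)
def proj(n,P):
    p=optics.camera_params(n);T=np.array(p["world_from_camera"])
    c=T[:3,:3].T@(np.array(P)-T[:3,3]); return np.array([p["cx"]+p["fx"]*c[0]/-c[2],p["cy"]-p["fy"]*c[1]/-c[2]])
def crop(n,name,x,y,w,h,k):
    im=optics.read_camera(n)[:,:,::-1][y:y+h,x:x+w]
    cv2.imwrite(f"pics/{name}.png",cv2.resize(im,None,fx=k,fy=k,interpolation=cv2.INTER_CUBIC))
E
python3 - <<'E'
from h import *
np.set_printoptions(precision=1,suppress=True)
for n,a,b,z in [("base",(262.2,208.2),(255.4,162.1),76),("c",(207.3,184.9),(289.5,224.4),72),("b",(319.7,140.9),(134.2,222.6),78)]:
    print(n,tri(a,b),plane("top",*b,z),plane("scene",*a,z))
from scipy.spatial.transform import Rotation as R
print(R.from_euler('xyz',env.state()['tcp_rot']).as_matrix())
t=cv2.imread("pics/top0.png");s=cv2.imread("pics/scene0.png")
f=lambda im,x,y:cv2.convertScaleAbs(cv2.resize(im[y:y+32,x:x+32],None,fx=12,fy=12,interpolation=cv2.INTER_CUBIC),alpha=1.6)
cv2.imwrite("pics/e.png",np.hstack([f(t,362,155),f(s,138,218)]))
E
```

```text
base (array([596.9,   2.5,  74.1]), np.float64(0.32776049901941967)) [596.7   2.7  76. ] [598.3   1.4  76. ]
c (array([442.9, -79.5,  71.5]), np.float64(2.8725468981991584)) [443.6 -78.1  72. ] [442.7 -80.9  72. ]
b (array([452.3, 297. ,  79.1]), np.float64(1.5622594492083797)) [452.7 298.   78. ] [451.1 297.1  78. ]
[[-0.   0.4 -0.9]
 [ 0.  -0.9 -0.4]
 [-1.  -0.  -0. ]]
```

View pics/e.png

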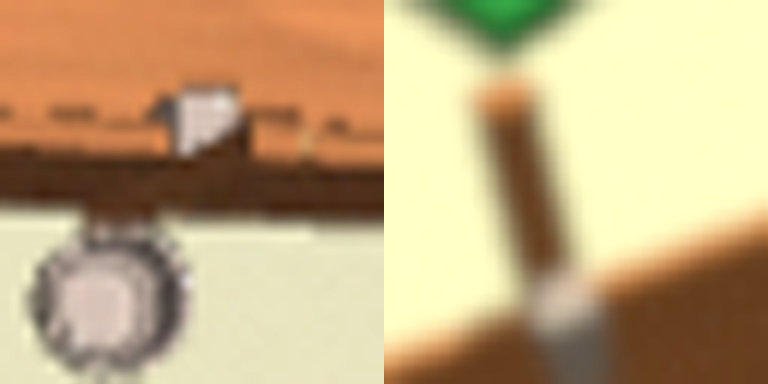

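```bash
python3 - <<'E'
from h import *
np.set_printoptions(precision=1,suppress=True)
print(tri((152.6,242.2),(378.7,164.3)),plane("top",378.7,164.3,104),plane("scene",152.6,242.2,104))
H=plane("scene",147.6,225.2,155);print("handle top",H,proj("top",H))
# bowl in top: rim z ~ 100-58
print("bowl",plane("top",362+107/12-.5,155+297/12-.5,42))
# bin wall outer top edge -x, from top view corners z=100
im=cv2.imread("pics/top0.png");cv2.imwrite("pics/f.png",cv2.resize(im[110:185,340:425],None,fx=9,fy=8,interpolation=cv2.INTER_CUBIC))
E
```

```text
(array([ 582.8, -291. ,  105.4]), np.float64(1.8571737393041332)) [ 583.4 -290.5  104. ] [ 581.1 -291.5  104. ]
handle top [ 571.1 -291.4  155. ] [385.7 166.6]
bowl [ 554.1 -286.2   42. ]
```

View pics/f.png

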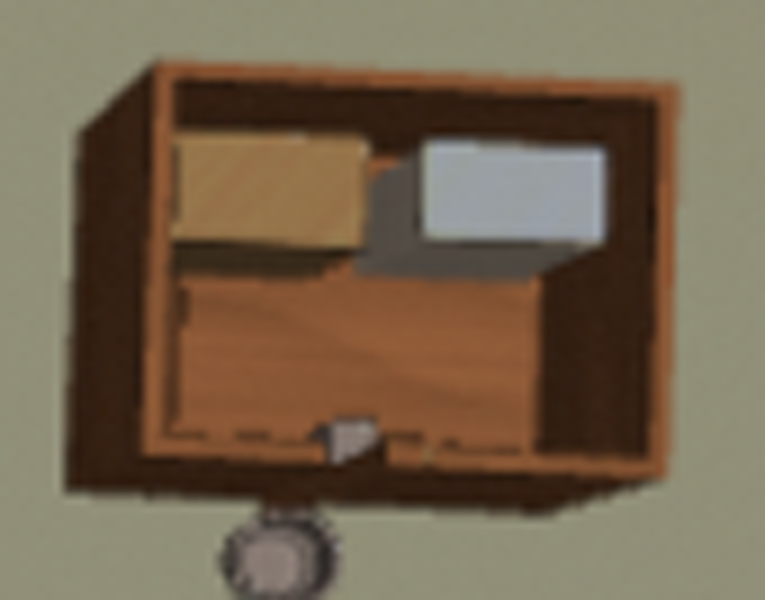

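```bash
python3 - <<'E'
from h import *
from scipy.spatial.transform import Rotation as R
m=R.from_euler('xyz',env.state()['tcp_rot']).as_matrix();print(np.degrees(np.arctan2(m[1,1],m[0,1])))
np.set_printoptions(precision=1,suppress=True)
print("jar",plane("top",98,234,91),"orange",plane("top",309,269,72),"purple",plane("top",191,215,72),"knob",plane("top",240,84,136), "chest front",plane("top",200,112,93),plane("top",285,103,93))
E
python3 -m handwheel '[{"travel":[20,48,0],"roll":-4},{"travel":[40,96,0],"roll":-8},{"travel":[58,142,0],"roll":-12},{"travel":[76,188,0],"roll":-16},{"travel":[94,234,0],"roll":-20},{"travel":[112,280,0],"roll":-24},{"travel":[130,320,0],"roll":-24},{"travel":[146,360,-20],"roll":-24}]' -1
python3 -c "
from h import *
from scipy.spatial.transform import Rotation as R
m=R.from_euler('xyz',env.state()['tcp_rot']).as_matrix();print(np.degrees(np.arctan2(m[1,1],m[0,1])),env.state()['joints'])"
```

```text
-67.67118366716214
jar [426.6 380.7  91. ] orange [ 335.9 -123.    72. ] purple [469.4 161.2  72. ] knob [773.2  36.6 136. ] chest front [719.  135.9  93. ] [738.4 -71.3  93. ]
t: 0.9
eef_pos: [384.8, -216.9, 196.0]
tcp_rot: [2.5, 1.567, -0.67]
ft_force: [-0.2, -0.6, 0.2]
opening: 0.998
-91.67055664134206 [-6.62987107e-01  2.54804145e-01  2.01225104e+00 -4.04376245e-05
  8.70373837e-01  9.36987778e-01]
```

```bash
python3 -m handwheel '[{"travel":[20,46,-10],"roll":0},{"travel":[40,90,-25],"roll":1},{"travel":[59.7,130,-45],"roll":1.7},{"travel":[59.7,138.6,-75],"roll":1.7},{"travel":[59.7,138.6,-100],"roll":1.7},{"travel":[59.7,138.6,-100],"roll":1.7},{"travel":[59.7,138.6,-100],"roll":1.7}]' -1
python3 -c "
from h import *
crop('scene','g',150,120,130,100,6);crop('top','g2',230,160,130,100,6)"
```

```text
t: 1.6
eef_pos: [443.2, -79.7, 94.9]
tcp_rot: [-0.209, 1.57, 2.933]
ft_force: [0.8, 0.1, -0.6]
opening: 0.999
```

View pics/g.png

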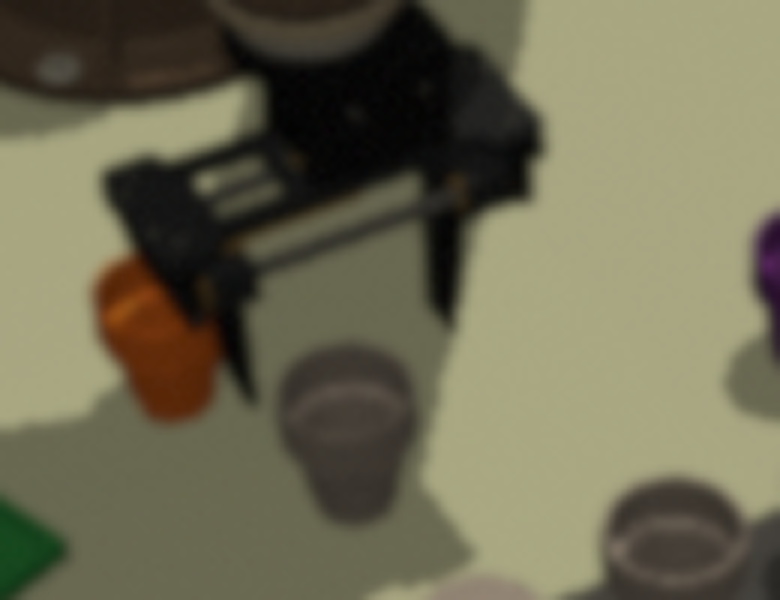

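View pics/g2.png

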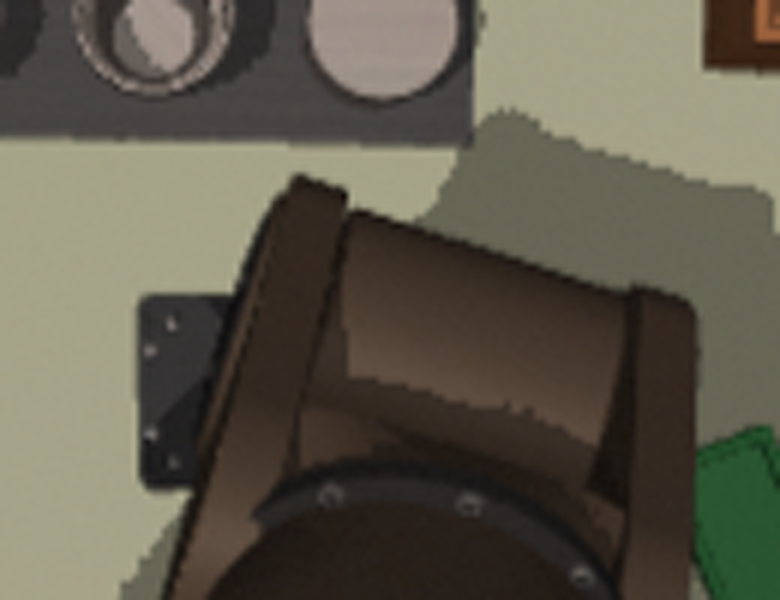

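```bash
python3 -m handwheel '[{"travel":[0,0,-25],"roll":0},{"travel":[0,0,-44],"roll":0},{"travel":[0,0,-44],"roll":0}]' -1
python3 -m handwheel '[{"travel":[0,0,0],"roll":0},{"travel":[0,0,0],"roll":0},{"travel":[0,0,0],"roll":0},{"travel":[0,0,0],"roll":0},{"travel":[0,0,0],"roll":0},{"travel":[0,0,0],"roll":0}]' 1
python3 -c "
from h import *
crop('scene','i',150,120,130,100,6)"
```

```text
t: 2.0
eef_pos: [442.9, -79.8, 50.3]
tcp_rot: [-0.258, 1.57, 2.883]
ft_force: [-1.1, -0.1, 0.6]
opening: 1.002
t: 2.6
eef_pos: [443.6, -79.7, 51.1]
tcp_rot: [2.704, 1.57, -0.437]
ft_force: [-0.3, -0.2, 7.7]
opening: 0.69
```

View pics/i.png

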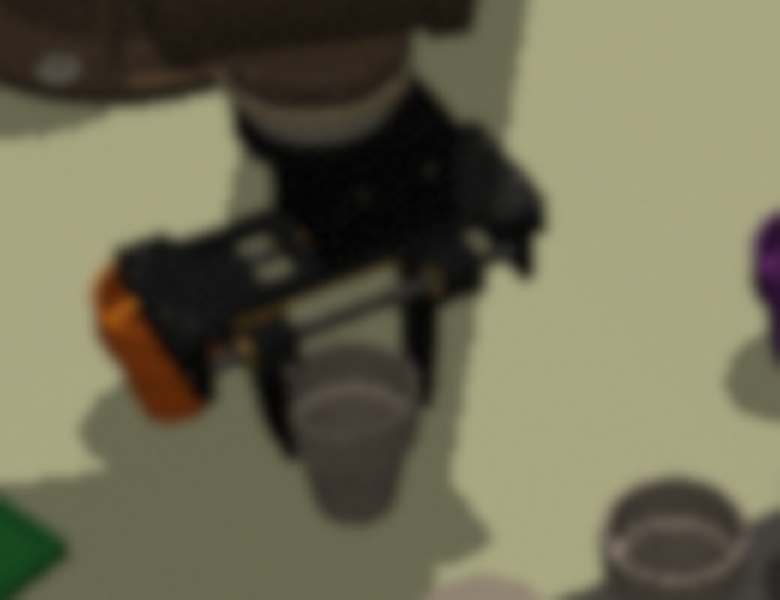

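```bash
python3 -m handwheel '[{"travel":[0,0,20],"roll":0},{"travel":[0,0,50],"roll":0},{"travel":[0,0,85],"roll":0},{"travel":[30,15,115],"roll":0},{"travel":[70,37,120],"roll":0},{"travel":[110,58,120],"roll":0},{"travel":[140,74,115],"roll":0},{"travel":[154,82,100],"roll":0}]'
python3 -m handwheel '[{"travel":[0,0,-8],"roll":0},{"travel":[0,0,-8],"roll":0}]'
python3 -c "
from h import *
crop('scene','j',200,110,130,130,5);crop('top','j2',190,100,130,100,6)"
```

```text
t: 3.45
eef_pos: [599.7, 3.9, 151.1]
tcp_rot: [3.075, 1.568, -0.064]
ft_force: [-0.3, 0.0, -0.9]
opening: 0.688
t: 3.65
eef_pos: [595.9, 2.6, 141.1]
tcp_rot: [-0.057, 1.567, 3.085]
ft_force: [-0.6, -0.4, -1.4]
opening: 0.685
```

View pics/j.png

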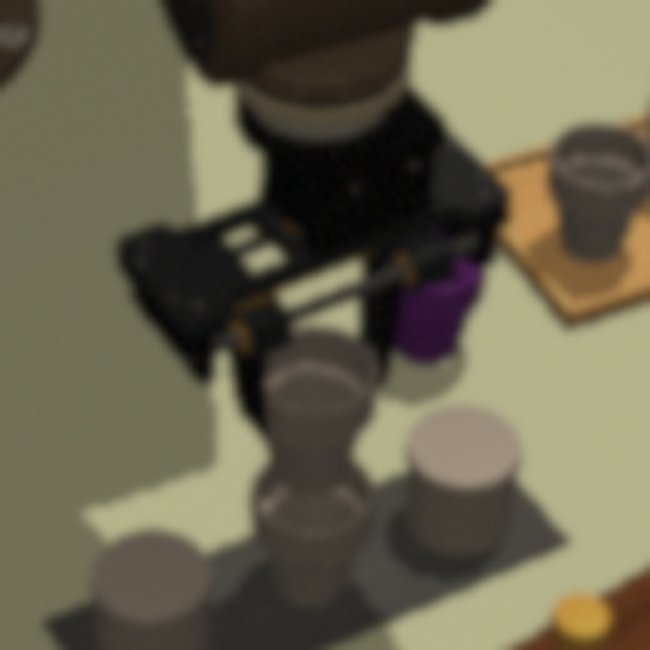

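View pics/j2.png

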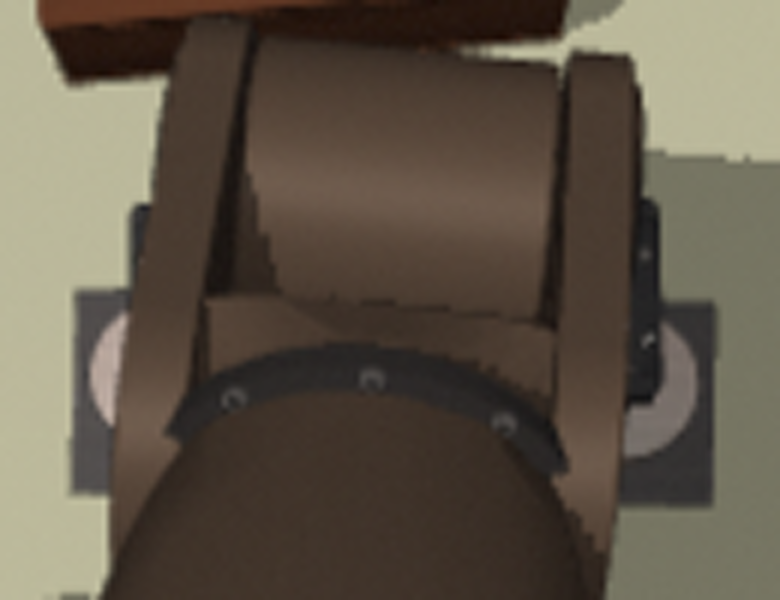

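```bash
python3 -c "
from h import *
print(env.state()['eef_pos'])
print(plane('scene',263.9,185.3,163),proj('scene',[597.3,2.2,163]))"
```

```text
[596.44545083   2.03649708 142.78791727]
[602.89142262   2.32661142 163.        ] [262.67819922 183.97130478]
```

```bash
python3 -m handwheel '[{"travel":[0,0,-15],"roll":0},{"travel":[0,0,-30],"roll":0},{"travel":[0,0,-40],"roll":0},{"travel":[0,0,-47],"roll":0},{"travel":[0,0,-52],"roll":0},{"travel":[0,0,-52],"roll":0}]'
python3 -c "
from h import *
crop('scene','k',200,110,130,130,5)"
```

```text
t: 4.35
eef_pos: [597.1, 2.4, 90.4]
tcp_rot: [0.089, 1.57, -3.052]
ft_force: [0.2, 0.4, -1.6]
opening: 0.686
```

View pics/k.png

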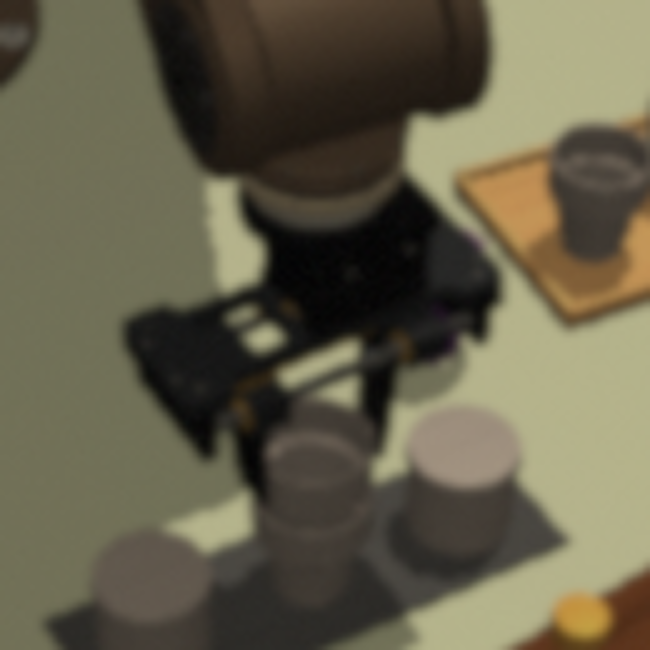

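No contact yet, and the tin is visibly going in. I'll lower the last 8–9 mm slowly.

```bash
python3 -m handwheel '[{"travel":[0,0,-3],"roll":0},{"travel":[0,0,-5],"roll":0},{"travel":[0,0,-7],"roll":0},{"travel":[0,0,-7],"roll":0}]'
python3 -m handwheel '[{"travel":[0,0,-1],"roll":0},{"travel":[0,0,-2],"roll":0},{"travel":[0,0,-2],"roll":0}]'
```

```text
t: 4.8
eef_pos: [597.1, 2.5, 83.4]
tcp_rot: [0.174, 1.57, -2.967]
ft_force: [0.1, 0.1, -1.9]
opening: 0.689
t: 5.1
eef_pos: [597.5, 2.5, 82.3]
tcp_rot: [3.044, 1.57, -0.097]
ft_force: [-1.7, 0.4, 5.8]
opening: 0.688
```

```bash
python3 -m handwheel '[{"travel":[0,0,-1],"roll":0},{"travel":[0,0,-1],"roll":0}]'
python3 -m handwheel '[{"travel":[0,0,0],"roll":0},{"travel":[0,0,0],"roll":0},{"travel":[0,0,0],"roll":0},{"travel":[0,0,0],"roll":0},{"travel":[0,0,0],"roll":0}]' -1
python3 -m handwheel '[{"travel":[0,0,15],"roll":0},{"travel":[0,0,50],"roll":0},{"travel":[0,0,90],"roll":0},{"travel":[0,0,110],"roll":0}]'
python3 -c "
from h import *
crop('scene','l',200,110,130,130,5)"
```

```text
t: 5.3
eef_pos: [597.6, 2.5, 82.1]
tcp_rot: [3.075, 1.569, -0.066]
ft_force: [-3.7, 0.0, 13.0]
opening: 0.687
t: 5.8
eef_pos: [597.2, 2.5, 80.5]
tcp_rot: [0.237, 1.571, -2.904]
ft_force: [0.3, -0.1, -0.1]
opening: 0.987
t: 6.2
eef_pos: [598.0, 2.4, 193.7]
tcp_rot: [3.009, 1.567, -0.132]
ft_force: [0.2, -0.3, -0.9]
opening: 0.997
```

View pics/l.png

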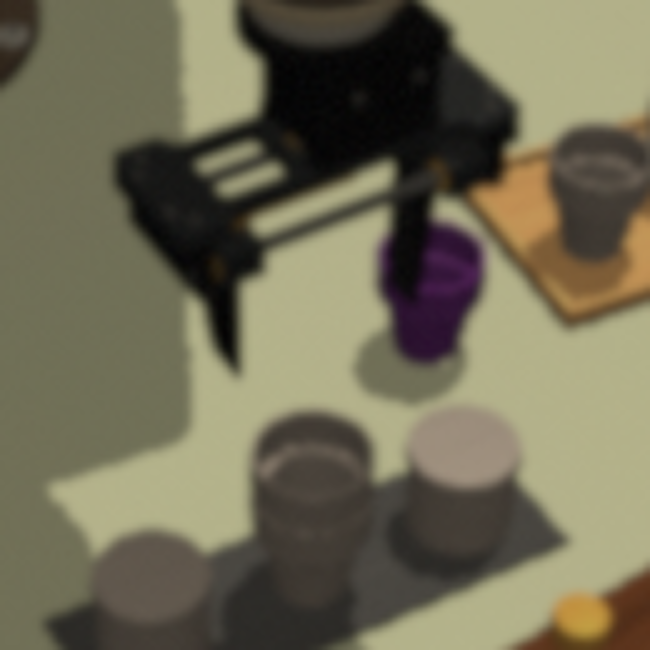

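Tin_c is nested: the stack's upper rim is at crop (313,465) and nothing leans. Next is tin_b, with the jaw turned across the jar direction.

```bash
python3 -m handwheel '[{"travel":[-16,34,5],"roll":8},{"travel":[-34,70,5],"roll":16},{"travel":[-54,110,5],"roll":24},{"travel":[-74,150,5],"roll":32},{"travel":[-94,190,5],"roll":40},{"travel":[-114,230,5],"roll":48},{"travel":[-132,266,0],"roll":56},{"travel":[-145,295,-20],"roll":64}]' -1
python3 -m handwheel '[{"travel":[0,0,-20],"roll":8},{"travel":[0,0,-40],"roll":16},{"travel":[0,0,-60],"roll":24},{"travel":[0,0,-70],"roll":32},{"travel":[0,0,-70],"roll":36},{"travel":[0,0,-70],"roll":36}]' -1
python3 -c "
from h import *
crop('scene','m',270,70,120,120,5);crop('top','m2',65,170,130,100,6)"
```

```text
t: 7.05
eef_pos: [451.6, 299.6, 171.5]
tcp_rot: [2.495, 1.568, 0.477]
ft_force: [0.7, 0.0, -0.6]
opening: 0.996
t: 7.65
eef_pos: [452.0, 297.4, 99.9]
tcp_rot: [-1.249, 1.57, -2.643]
ft_force: [0.8, 0.0, 0.5]
opening: 0.999
```

View pics/m.png

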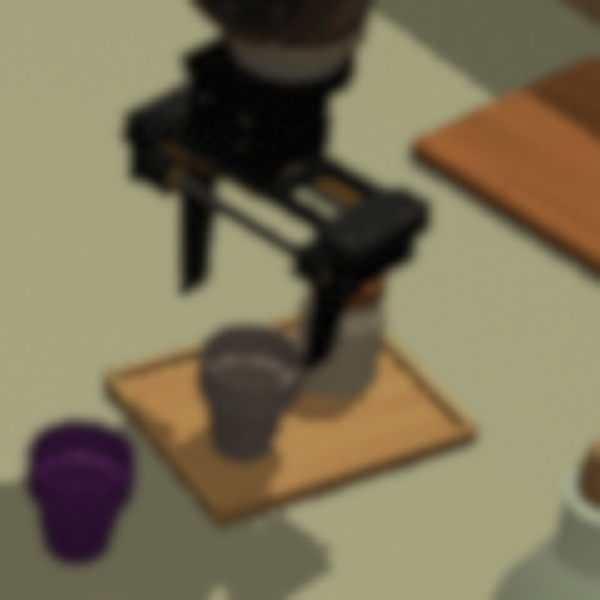

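View pics/m2.png

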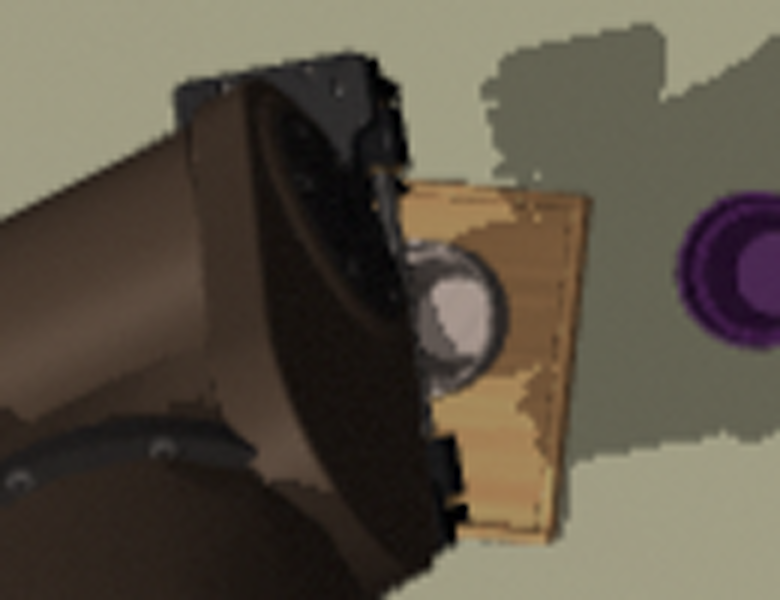

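```bash
python3 -c "
from h import *
print(plane('scene',320.6,135.7,101),plane('scene',270+250/5,70+354/5,78))"
python3 -m handwheel '[{"travel":[0,0,-25],"roll":0},{"travel":[0,0,-43],"roll":0},{"travel":[0,0,-43],"roll":0}]' -1
python3 -m handwheel '[{"travel":[0,0,0],"roll":0},{"travel":[0,0,0],"roll":0},{"travel":[0,0,0],"roll":0},{"travel":[0,0,0],"roll":0},{"travel":[0,0,0],"roll":0},{"travel":[0,0,0],"roll":0}]' 1
python3 -m handwheel '[{"travel":[0,0,15],"roll":0},{"travel":[0,0,40],"roll":0},{"travel":[0,0,75],"roll":0},{"travel":[0,0,110],"roll":0}]'
python3 -c "
from h import *
crop('scene','n',270,70,120,120,5)"
```

```text
[454.36590809 295.20080637 101.        ] [451.17254869 298.1452726   78.        ]
t: 8.05
eef_pos: [451.4, 297.0, 56.1]
tcp_rot: [-1.271, 1.568, -2.669]
ft_force: [0.0, -0.7, -0.2]
opening: 1.002
t: 8.65
eef_pos: [452.5, 297.6, 58.1]
tcp_rot: [1.832, 1.57, 0.436]
ft_force: [-1.2, 0.9, 5.6]
opening: 0.678
t: 9.05
eef_pos: [451.8, 297.3, 168.4]
tcp_rot: [-1.251, 1.569, -2.647]
ft_force: [0.3, 0.4, -1.1]
opening: 0.68
```

View pics/n.png

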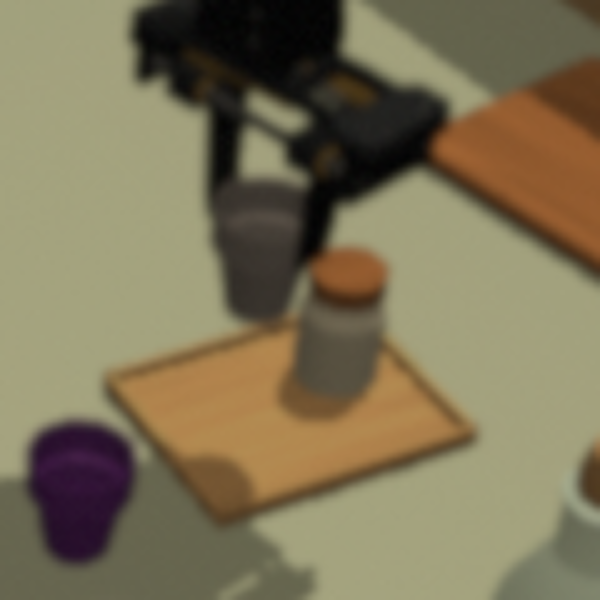

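```bash
python3 -m handwheel '[{"travel":[10,-20,15],"roll":-8},{"travel":[26,-52,30],"roll":-16},{"travel":[44,-90,30],"roll":-24},{"travel":[64,-130,30],"roll":-32},{"travel":[84,-170,30],"roll":-40},{"travel":[104,-210,30],"roll":-48},{"travel":[122,-248,30],"roll":-56},{"travel":[136,-278,30],"roll":-64}]'
python3 -m handwheel '[{"travel":[6,-12,0],"roll":-8},{"travel":[9,-17,0],"roll":-16},{"travel":[9,-17,0],"roll":-24},{"travel":[9,-17,-10],"roll":-32},{"travel":[9,-17,-15],"roll":-36},{"travel":[9,-17,-15],"roll":-36}]'
python3 -c "
from h import *
crop('scene','o',200,90,130,150,4)"
```

```text
t: 9.9
eef_pos: [588.8, 17.2, 197.2]
tcp_rot: [-0.315, 1.57, -2.835]
ft_force: [0.3, 0.2, -2.8]
opening: 0.683
t: 10.5
eef_pos: [596.7, 2.5, 181.6]
tcp_rot: [-0.059, 1.569, 3.082]
ft_force: [-0.1, -0.2, -1.1]
opening: 0.682
```

View pics/o.png

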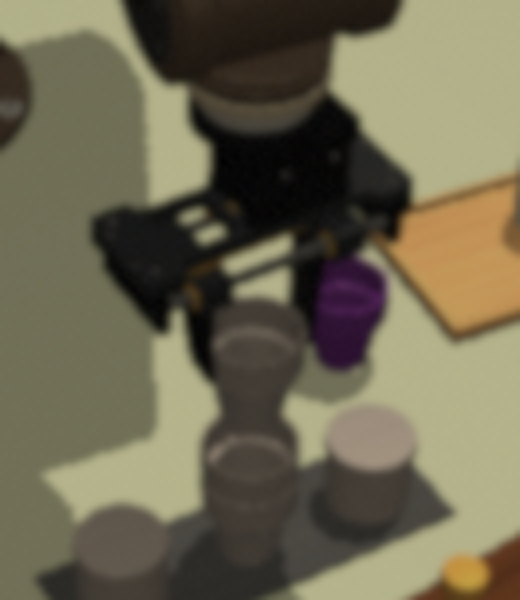

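```bash
python3 -m handwheel '[{"travel":[0,0,-20],"roll":0},{"travel":[0,0,-38],"roll":0},{"travel":[0,0,-50],"roll":0},{"travel":[0,0,-58],"roll":0},{"travel":[0,0,-64],"roll":0},{"travel":[0,0,-64],"roll":0}]'
python3 -m handwheel '[{"travel":[0,0,-3],"roll":0},{"travel":[0,0,-5],"roll":0},{"travel":[0,0,-7],"roll":0},{"travel":[0,0,-7],"roll":0}]'
python3 -m handwheel '[{"travel":[0,0,-1],"roll":0},{"travel":[0,0,-2],"roll":0},{"travel":[0,0,-2],"roll":0}]'
```

```text
t: 11.15
eef_pos: [597.1, 2.5, 118.3]
tcp_rot: [0.02, 1.57, -3.121]
ft_force: [-0.5, -0.2, -1.7]
opening: 0.68
t: 11.55
eef_pos: [597.2, 2.5, 111.6]
tcp_rot: [0.468, 1.571, -2.673]
ft_force: [-0.4, -0.2, -1.3]
opening: 0.682
t: 11.85
eef_pos: [597.4, 2.5, 110.1]
tcp_rot: [3.034, 1.57, -0.107]
ft_force: [-1.4, 0.4, 2.7]
opening: 0.682
```

```bash
python3 -m handwheel '[{"travel":[0,0,-1],"roll":0},{"travel":[0,0,-1.5],"roll":0},{"travel":[0,0,-1.5],"roll":0}]'
python3 -m handwheel '[{"travel":[0,0,0],"roll":0},{"travel":[0,0,0],"roll":0},{"travel":[0,0,0],"roll":0},{"travel":[0,0,0],"roll":0},{"travel":[0,0,0],"roll":0}]' -1
python3 -m handwheel '[{"travel":[0,0,15],"roll":0},{"travel":[0,0,50],"roll":0},{"travel":[0,-20,90],"roll":0},{"travel":[0,-60,100],"roll":0},{"travel":[-10,-105,100],"roll":0},{"travel":[-20,-150,100],"roll":0},{"travel":[-30,-190,100],"roll":0},{"travel":[-40,-210,100],"roll":0}]'
python3 -c "
from h import *
crop('scene','p',120,150,200,130,4);crop('top','p2',220,120,130,80,6)"
```

```text
t: 12.15
eef_pos: [597.6, 2.6, 109.9]
tcp_rot: [3.045, 1.569, -0.096]
ft_force: [-4.4, 0.2, 15.7]
opening: 0.682
t: 12.65
eef_pos: [597.2, 2.5, 108.0]
tcp_rot: [0.234, 1.571, -2.907]
ft_force: [0.2, 0.8, -0.5]
opening: 0.99
t: 13.45
eef_pos: [556.5, -210.5, 208.0]
tcp_rot: [1.665, 1.57, -1.478]
ft_force: [-0.4, -0.4, -0.2]
opening: 1.0
```

View pics/p.png

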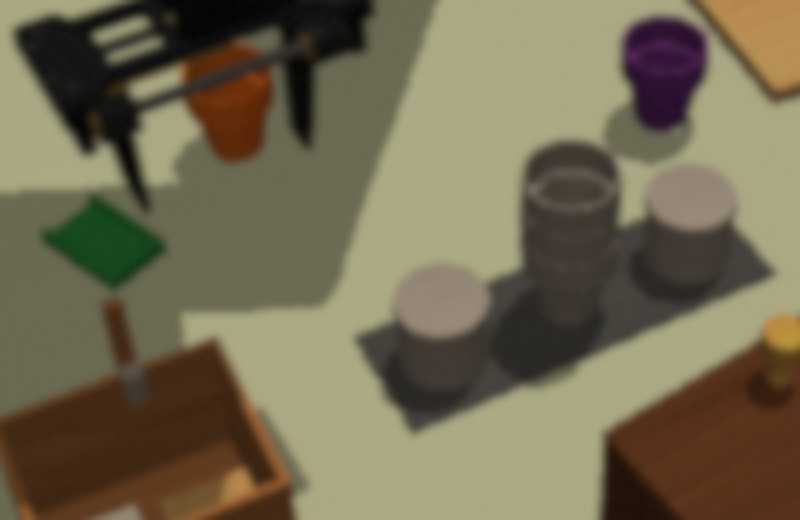

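View pics/p2.png

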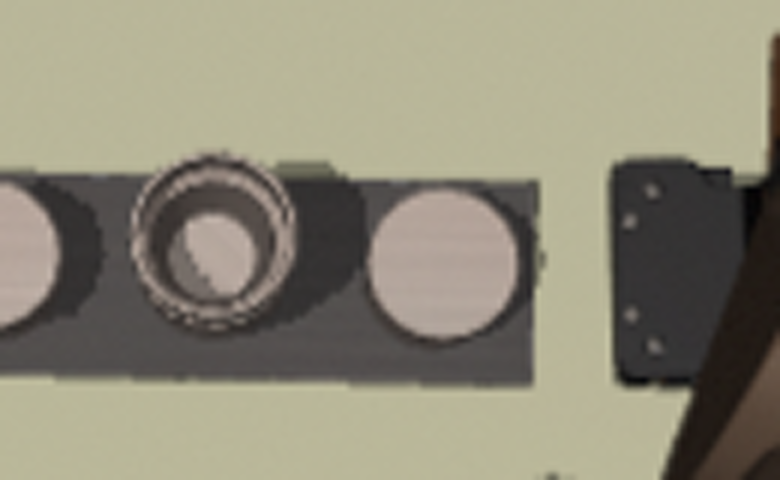

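```bash
python3 -c "
from h import *
np.set_printoptions(precision=1,suppress=True)
print(tri((262.4,193.8),(255.2,159.8)),plane('top',255.2,159.8,130),plane('scene',262.4,193.8,130))
a=plane('top',340+145/9,110+455/8,100);b=plane('top',340+665/9,110+475/8,100);print(a,b)
a=plane('top',340+160/9,110+62/8,100);b=plane('top',340+680/9,110+85/8,100);print(a,b)
"
python3 -m handwheel '[{"travel":[5,-30,-10],"roll":0},{"travel":[10,-60,-25],"roll":0},{"travel":[14.6,-83.5,-40],"roll":0},{"travel":[14.6,-83.5,-40],"roll":0},{"travel":[14.6,-83.5,-40],"roll":0}]' -1
python3 -c "
from h import *
crop('scene','q',110,170,80,90,7)"
```

```text
(array([595. ,   3.3, 125.7]), np.float64(0.03174977580143049)) [594.3   3.3 130. ] [598.6   1.  130. ]
[ 578.5 -237.6  100. ] [ 570.6 -375.1  100. ]
[ 697.7 -245.4  100. ] [ 688.7 -384.1  100. ]
t: 14.05
eef_pos: [572.0, -290.2, 167.7]
tcp_rot: [-0.714, 1.57, 2.429]
ft_force: [0.1, -0.2, -0.4]
opening: 1.002
```

View pics/q.png

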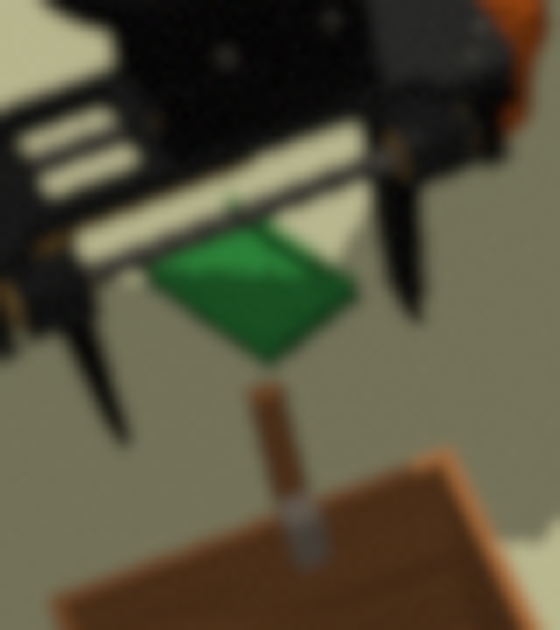

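```bash
python3 -c "
from h import *
print(plane('scene',148.4,224.2,168),plane('scene',110+267/7,170+390/7,155),env.state()['joints'])"
python3 -m handwheel '[{"travel":[-1,0,-20],"roll":-3.5},{"travel":[-1,0,-38],"roll":-3.5},{"travel":[-1,0,-52],"roll":-3.5},{"travel":[-1,0,-52],"roll":-3.5},{"travel":[-1,0,-52],"roll":-3.5}]' -1
python3 -c "
from h import *
crop('scene','r',110,170,80,90,7)"
```

```text
[ 580.85551206 -291.1546113   168.        ] [ 573.17299222 -290.93278333  155.        ] [-5.72015869e-01  5.59986268e-01  1.56704385e+00  1.50933041e-04
  1.01473018e+00  9.97530780e-01]
t: 14.6
eef_pos: [571.2, -290.6, 116.8]
tcp_rot: [2.573, 1.57, -0.629]
ft_force: [1.2, -0.6, -0.2]
opening: 0.997
```

View pics/r.png

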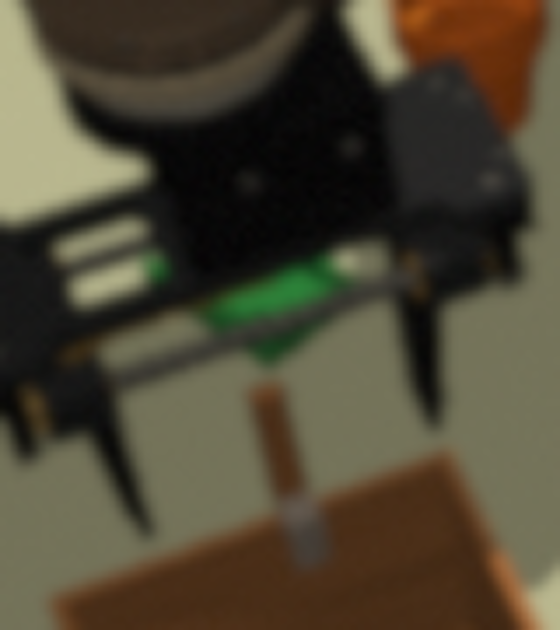

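```bash
python3 -m handwheel '[{"travel":[0,0,0],"roll":0},{"travel":[0,0,0],"roll":0},{"travel":[0,0,0],"roll":0},{"travel":[0,0,0],"roll":0},{"travel":[0,0,0],"roll":0},{"travel":[0,0,0],"roll":0},{"travel":[0,0,0],"roll":0},{"travel":[0,0,0],"roll":0}]' 1
python3 -m handwheel '[{"travel":[0,0,0],"roll":0},{"travel":[0,0,0],"roll":0},{"travel":[0,0,0],"roll":0}]' 1
python3 -c "
from h import *
crop('scene','s',110,170,80,90,7)"
```

```text
t: 15.45
eef_pos: [570.8, -291.0, 116.1]
tcp_rot: [0.49, 1.571, -2.712]
ft_force: [-0.1, 0.6, 0.1]
opening: 0.386
t: 15.75
eef_pos: [570.8, -291.0, 116.2]
tcp_rot: [1.255, 1.571, -1.947]
ft_force: [-0.1, -0.3, 0.7]
opening: 0.128
```

View pics/s.png

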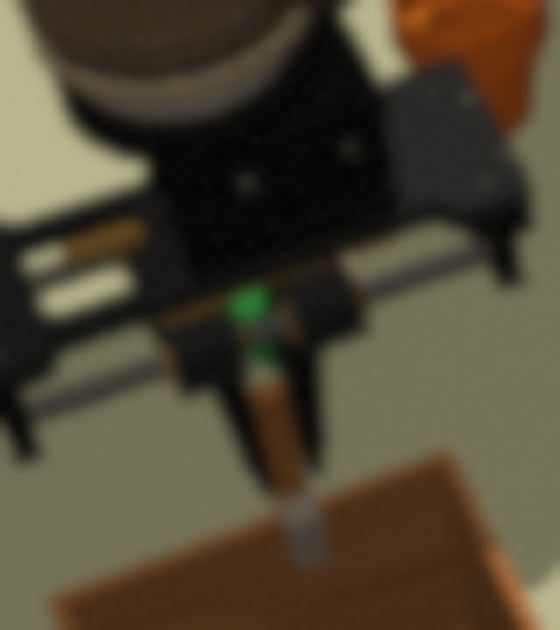

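```bash
python3 -m handwheel '[{"travel":[0,0,0],"roll":0},{"travel":[0,0,0],"roll":0},{"travel":[0,0,6],"roll":0},{"travel":[0,0,15],"roll":0},{"travel":[0,0,30],"roll":0},{"travel":[0,0,50],"roll":0},{"travel":[0,0,75],"roll":0},{"travel":[0,0,90],"roll":0}]' 1
python3 -m handwheel '[{"travel":[0,0,0],"roll":0},{"travel":[0,0,0],"roll":0}]' 1
python3 -c "
from h import *
crop('scene','t',100,120,110,140,5)
crop('top','t2',330,130,90,70,8)"
```

```text
t: 16.6
eef_pos: [571.2, -291.2, 208.9]
tcp_rot: [2.598, 1.568, -0.604]
ft_force: [0.5, -0.4, 0.0]
opening: 0.123
t: 16.8
eef_pos: [570.7, -290.9, 206.2]
tcp_rot: [2.397, 1.57, -0.805]
ft_force: [0.8, 0.1, -0.4]
opening: 0.12
```

View pics/t.png

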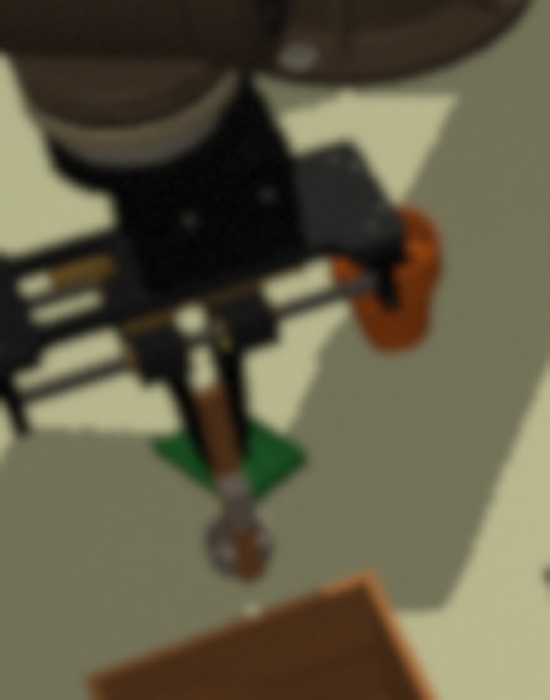

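View pics/t2.png

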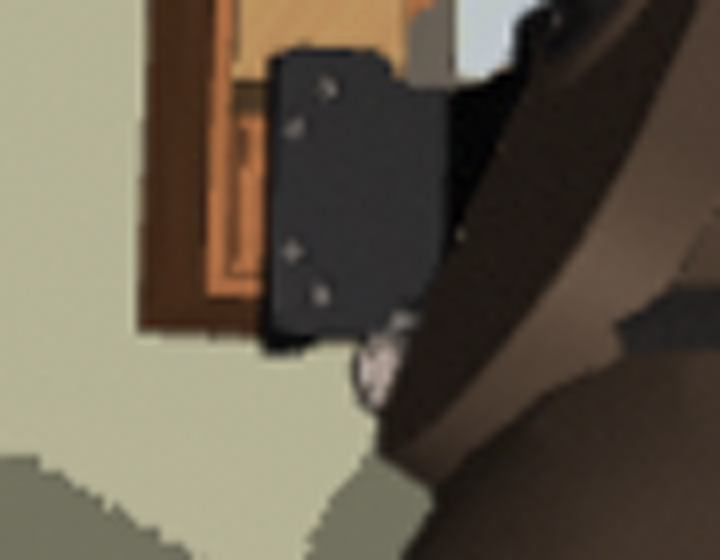

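```bash
python3 -c "
from h import *
c=cv2.imread('pics/t.png')[370:600,150:330];cv2.imwrite('pics/t3.png',cv2.convertScaleAbs(cv2.resize(c,None,fx=3,fy=3,interpolation=cv2.INTER_CUBIC),alpha=1.5))
for z in (190,192,194): print(plane('scene',147.4,217.6,z))
for P in ([570.8,-291,245],[579.3,-291,194],[586,-291,192],[586,-291,170],[571,-291,110],[552,-291,120]): print((proj('scene',P)-[100,120])*5-[150,370])"

```

```text
[ 581.20144283 -289.95107206  190.        ]
[ 583.051516   -290.33858507  192.        ]
[ 584.90158917 -290.72609808  194.        ]
[55.32680291 18.46450005]
[ 81.74002675 110.16117521]
[ 88.05856992 122.83264357]
[ 95.87782082 155.37103915]
[104.04123919 218.07100138]
[ 85.7044539  177.88471635]
```

View pics/t3.png

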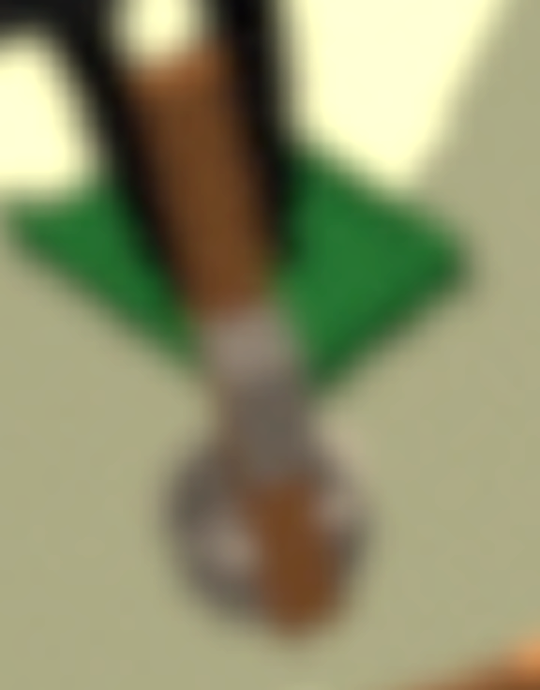

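```bash
python3 -m handwheel '[{"travel":[-2,25,20],"roll":0.5},{"travel":[-4,60,40],"roll":1},{"travel":[-8,100,50],"roll":2},{"travel":[-13,140,50],"roll":3.5},{"travel":[-13,180,50],"roll":3.5},{"travel":[-13,220,50],"roll":3.5},{"travel":[-13,260,50],"roll":3.5},{"travel":[-13,285,50],"roll":3.5}]' 1
python3 -m handwheel '[{"travel":[0,8.5,0],"roll":0},{"travel":[0,8.5,-10],"roll":0},{"travel":[0,8.5,-20],"roll":0},{"travel":[0,8.5,-30],"roll":0},{"travel":[0,8.5,-30],"roll":0},{"travel":[0,8.5,-30],"roll":0}]' 1
python3 -c "
from h import *
crop('scene','u',220,120,80,100,7)
c=cv2.imread('pics/u.png');cv2.imwrite('pics/u2.png',cv2.convertScaleAbs(c[:590],alpha=1.7))
crop('top','u3',210,120,90,70,8)"
```

```text
t: 17.7
eef_pos: [557.3, -3.6, 255.4]
tcp_rot: [-0.233, 1.569, 2.911]
ft_force: [1.1, -0.7, -0.8]
opening: 0.121
t: 18.3
eef_pos: [557.8, 1.8, 225.7]
tcp_rot: [0.052, 1.57, -3.09]
ft_force: [0.2, 0.4, -1.6]
opening: 0.126
```

View pics/u2.png

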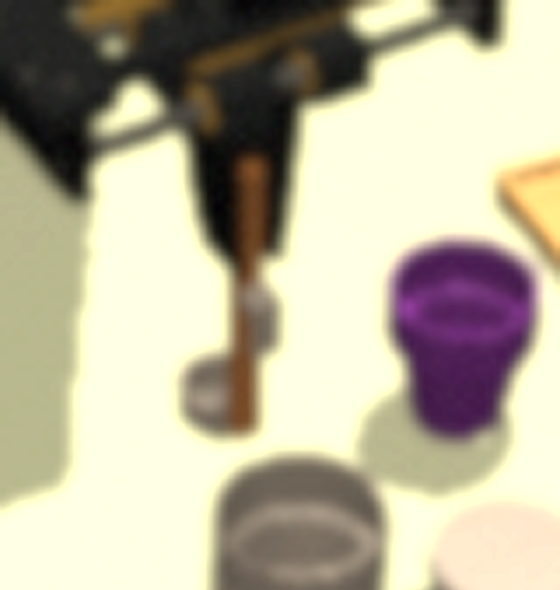

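View pics/u3.png

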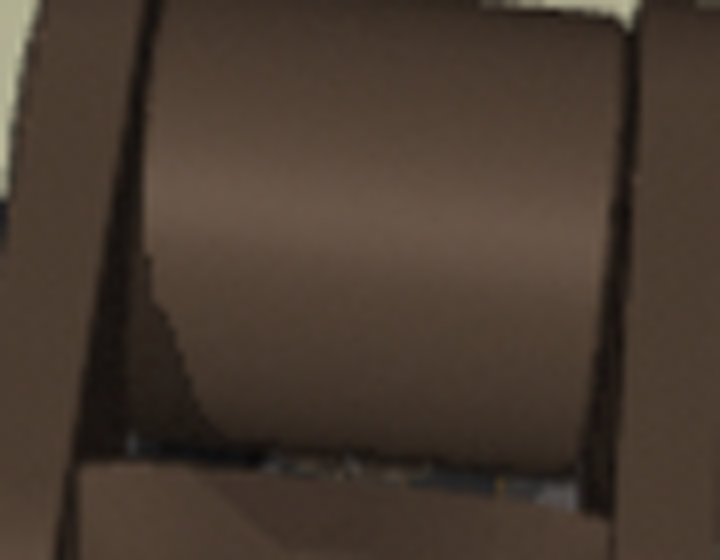

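```bash
python3 -c "
from h import *
o=np.array([566.6,2.3,210])
for k,d in dict(htop=(-8.5,0,55),hfoot_front=(-4.5,0,-70),tongue_top=(7.5,0,4),tongue_bot=(7.5,0,-20),bowlc=(-27.5,0,-58)).items(): print(k,(proj('scene',o+d)-[220,120])*7)
print('rim',(proj('scene',[597.3,2.4,130])-[220,120])*7,(proj('scene',[566,2.4,130])-[220,120])*7)"

```

```text
htop [242.63598632 164.06690074]
hfoot_front [248.04690679 435.40291153]
tongue_top [266.05729511 302.94332045]
tongue_bot [265.68242909 353.74830075]
bowlc [216.08101277 374.80456127]
rim [298.07632052 512.98893213] [253.66863726 461.17931649]
```

```bash
python3 -m handwheel '[{"travel":[0,0,-15],"roll":0},{"travel":[0,0,-30],"roll":0},{"travel":[0,0,-42],"roll":0},{"travel":[0,0,-54],"roll":0},{"travel":[0,0,-54],"roll":0},{"travel":[0,0,-54],"roll":0}]' 1
python3 -c "
from h import *
crop('scene','v',225,140,70,70,8)
c=cv2.imread('pics/v.png');cv2.imwrite('pics/v2.png',cv2.convertScaleAbs(c,alpha=1.8))
print(env.state()['eef_pos'],env.state()['ft_force'])"
```

```text
t: 19.0
eef_pos: [558.0, 2.5, 172.3]
tcp_rot: [1.203, 1.571, -1.938]
ft_force: [0.2, 0.2, 0.3]
opening: 0.128
[558.10852369   2.44479049 172.60524807] [-0.15127364 -1.07335594 -1.28050887]
```

View pics/v2.png

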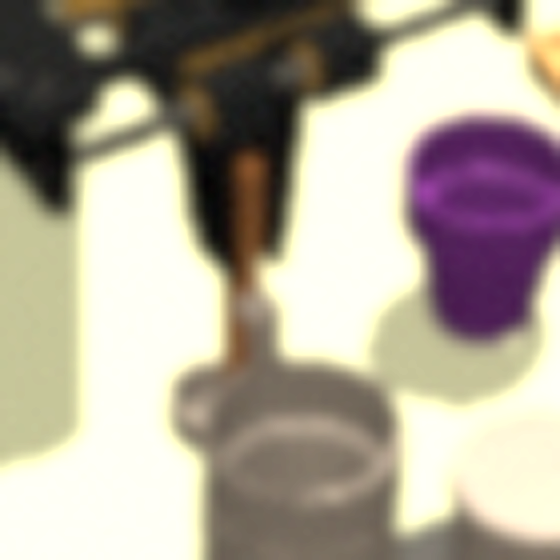

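```bash
python3 -m handwheel '[{"travel":[0,0,-4],"roll":0},{"travel":[0,0,-8],"roll":0},{"travel":[0,0,-12],"roll":0},{"travel":[0,0,-12],"roll":0},{"travel":[0,0,-12],"roll":0}]' 1
python3 -c "
from h import *
crop('scene','w',225,140,70,70,8)
c=cv2.imread('pics/w.png');cv2.imwrite('pics/w2.png',cv2.convertScaleAbs(c,alpha=2.2))"
```

```text
t: 19.55
eef_pos: [557.8, 2.5, 160.1]
tcp_rot: [0.51, 1.571, -2.631]
ft_force: [-0.1, -0.6, -1.3]
opening: 0.127
```

View pics/w2.png

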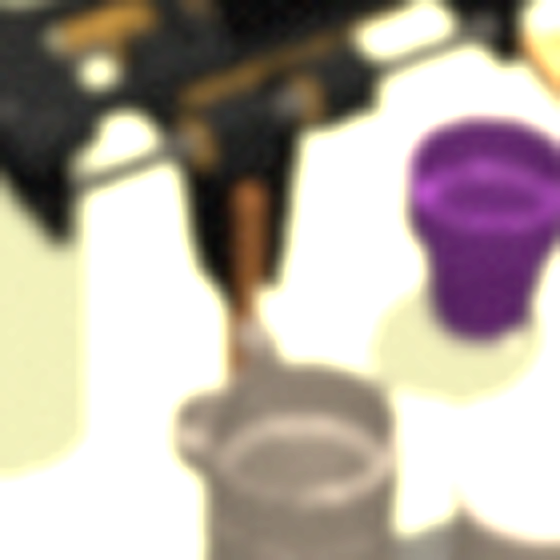

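```bash
python3 -m handwheel '[{"travel":[0,0,-3],"roll":0},{"travel":[0,0,-6],"roll":0},{"travel":[0,0,-9],"roll":0},{"travel":[0,0,-11],"roll":0},{"travel":[0,0,-11],"roll":0}]' 1
python3 -m handwheel '[{"travel":[0,0,-1],"roll":0},{"travel":[0,0,-2],"roll":0},{"travel":[0,0,-2],"roll":0}]' 1
python3 -c "
from h import *
crop('scene','x',225,140,70,70,8)
c=cv2.imread('pics/x.png');cv2.imwrite('pics/x2.png',cv2.convertScaleAbs(c,alpha=2.2))"
```

```text
t: 20.1
eef_pos: [557.7, 2.5, 148.8]
tcp_rot: [0.016, 1.57, -3.125]
ft_force: [0.4, -0.0, -1.1]
opening: 0.123
t: 20.4
eef_pos: [557.8, 2.5, 147.1]
tcp_rot: [1.208, 1.571, -1.933]
ft_force: [-0.4, -0.3, 0.2]
opening: 0.125
```

View pics/x2.png

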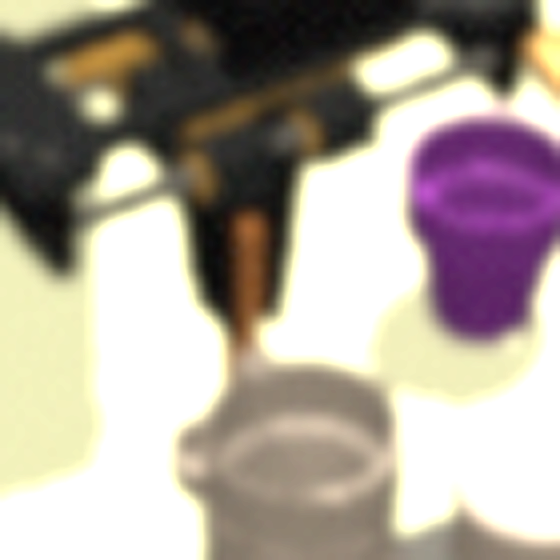

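```bash
python3 -m handwheel '[{"travel":[0,0,-0.5],"roll":0},{"travel":[0,0,-1],"roll":0},{"travel":[0,0,-1],"roll":0},{"travel":[0,0,-1],"roll":0}]' 1
python3 -m handwheel '[{"travel":[0,0,-0.5],"roll":0},{"travel":[0,0,-1],"roll":0},{"travel":[0,0,-1],"roll":0},{"travel":[0,0,-1],"roll":0}]' 1
```

```text
t: 20.85
eef_pos: [557.8, 2.5, 146.1]
tcp_rot: [0.846, 1.571, -2.295]
ft_force: [0.0, -0.0, 0.4]
opening: 0.124
t: 21.25
eef_pos: [557.8, 2.5, 145.6]
tcp_rot: [2.708, 1.57, -0.433]
ft_force: [-2.1, 1.2, 6.0]
opening: 0.125
```

```bash
python3 -m handwheel '[{"travel":[0,0,0.5],"roll":0},{"travel":[0,0,0.5],"roll":0},{"travel":[0,0,0.5],"roll":0},{"travel":[0,0,0.5],"roll":0},{"travel":[0,0,0.5],"roll":0},{"travel":[0,0,0.5],"roll":0},{"travel":[0,0,0.5],"roll":0}]' -1
python3 -m handwheel '[{"travel":[0,0,0],"roll":0},{"travel":[0,0,15],"roll":0},{"travel":[0,0,40],"roll":0},{"travel":[0,0,70],"roll":0},{"travel":[0,0,100],"roll":0},{"travel":[0,0,110],"roll":0}]' -1
python3 -m handwheel '[{"travel":[-20,-40,0],"roll":0},{"travel":[-40,-85,0],"roll":0},{"travel":[-60,-130,0],"roll":0},{"travel":[-80,-175,0],"roll":0},{"travel":[-90,-220,0],"roll":0},{"travel":[-90,-250,0],"roll":0},{"travel":[-90,-250,0],"roll":0}]' -1
python3 -c "
from h import *
crop('scene','y',210,140,100,100,6)
c=cv2.imread('pics/y.png');cv2.imwrite('pics/y2.png',cv2.convertScaleAbs(c,alpha=1.8))
crop('top','y3',220,130,80,70,8)"
```

```text
t: 21.95
eef_pos: [557.8, 2.5, 145.6]
tcp_rot: [0.746, 1.571, -2.395]
ft_force: [1.3, 0.6, 0.2]
opening: 0.656
t: 22.55
eef_pos: [558.6, 2.4, 258.4]
tcp_rot: [3.001, 1.567, -0.14]
ft_force: [0.2, 0.0, -0.7]
opening: 1.0
t: 23.25
eef_pos: [467.2, -250.7, 254.7]
tcp_rot: [0.199, 1.57, -2.946]
ft_force: [-0.1, 0.1, 0.1]
opening: 0.999
```

View pics/y2.png

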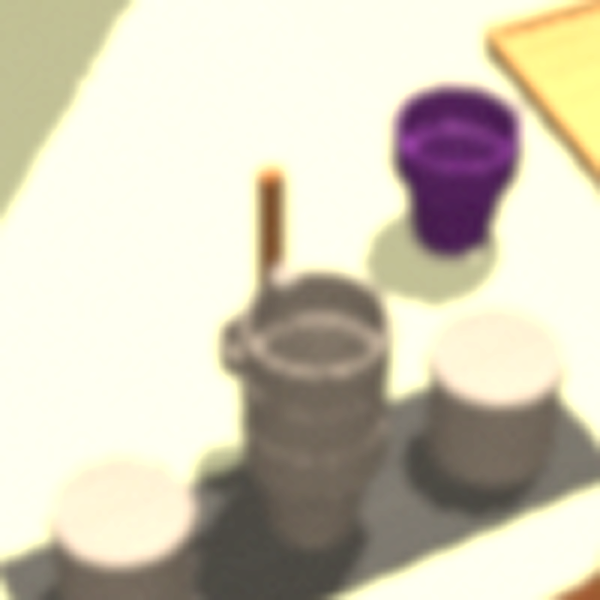

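View pics/y3.png

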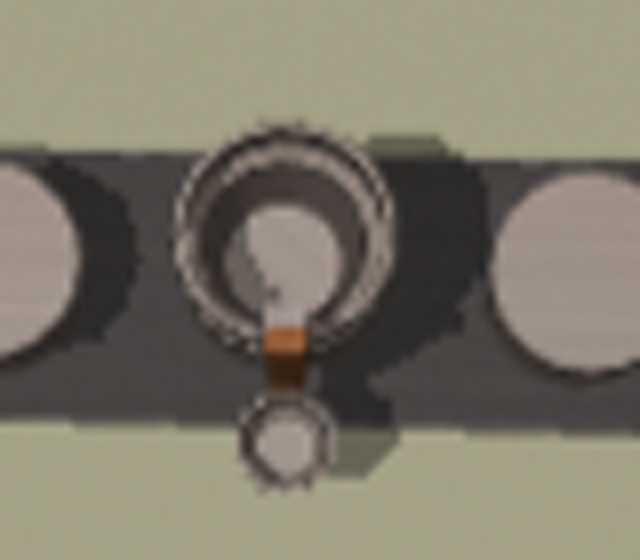

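```bash
python3 -c "
from h import *
print(tri((255,169.4),(255.2,172.1)), proj('scene',[557.5,2.4,185]),proj('top',[557.5,2.4,185]))
print('bowl',plane('top',220+287/8,130+442/8,70))
s=env.state();print(s['t'],s['qvel'],s['ft_force'])
print(job.job_done())"
```

```text
(array([559.06968128,   3.43411957, 181.5819489 ]), np.float64(1.163394543553168)) [254.5577359 168.154642 ] [255.92043651 172.74118972]
bowl [540.27779498   2.22767759  70.        ]
23.35 [ 0.03105833 -0.01293637  0.00594618 -0.00023154  0.00067743  0.00477737] [-0.06988424  0.03875899  0.47606175]
the job is handed in; nothing more can be done
None
```

I nested tin_c and then tin_b into the base tin, which was the middle one in the row. I then moved the scoop from the bin and hung it by its hook over the robot-side rim of the top tin, with the bowl on the outside. I let go, backed the arm off and handed the job in at about 23.4 s.

**Last checks:**
- **Picture views:** both showed three tins in one upright stack with the scoop hanging nearly vertical, and the tins beside the stack where they were. I did not look again at the jar, spoon rest or carafe at the end.
- **Seating:** each tin met resistance at the height expected for fully home, within about 1 mm. The scoop met it about 1 mm below the height I expected.
- **Scoop position:** two-view measurement put the handle top at about 182 mm, where 185 mm was expected. The bowl centre measured about 57 mm from the stack axis.
- **Disagreement:** the two views of the stack's top rim differed by about 4 mm in x (594 and 599 mm), and its height came out at 126 mm where 130 mm was expected. For the axis I used the earlier base-tin measurement (597 mm) instead.

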